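Bar over a rebuilt compressor and pin it at its timing mark

ROBOT

A 7-joint arm with a two-finger parallel gripper is mounted at the origin on a cart in front of the work surface, level with it; the furniture and walls round the work are solid. World frame = base frame: x ahead of the robot, y to its left, z up, the work surface at z = 0. Lengths are in m, angles in rad, forces in N, time in s.
With the tool pointing down it reaches from about 0.4 to 0.85 m from the base axis. Payload 10.4 kg.
Tool frame: the origin (TCP) lies at the very end of the fingers, on their centre line; the grasp point (between the pads) lies 19 mm behind it (manip.pinch_z is the distance from the TCP to the grasp point, in m); z points along the fingers, y is the line along which they close (so a half turn about z gives the same grasp; the last joint's range is limited). The gripper opens to 85 mm and grips with 20 to 120 N. Pads are 22 mm wide; open, the fingers measure 114 mm over their backs; the gripper's body (76 mm by 85 mm) begins 54 mm behind the grasp point. The pads swing forward as they close: fully open they stand 13 mm farther back than shut.
Start: joints at [1.32, 0.332, -0.065, 1.46, 0.022, 1.35, -0.088], TCP at [0.141, -0.609, 0.231] pointing down, gripper open.
Joint ranges: [-2.6, 2.6], [-0.5, 2.12], [-1.47, 1.34], [0.16, 2.42], [-1.27, 4.41], [0.06, 2.06], [-2.6, 2.6]. Speed limits (rad/s): [2.22, 2.22, 2.79, 2.79, 3.14, 3.14, 3.14].

INTERFACE

Orientations are given as a unit quaternion [x, y, z, w].
In Python, from workcell import manip gives the robot as it stands. The module is installed in compiled form; this text tells all that it offers.
- The arm moves only by the shell command python3 -m creep 'ROWS' [OPENING] [FORCE]. ROWS is a JSON object of lists of equal length, an entry for each row: "slide": the shift along the tool's x, y, z in m, a list of three; "twist": the turn about the tool's z in degrees. A call has 1 to 8 rows; each row shifts and turns the commanded pose from where the row before left it, along the tool's axes as they then stand; what a row does not reach is not made up. A row lasts 1/8 s, in which the tool goes at most 62.5 mm and 10.7 degrees, less where a joint would pass 70% of its speed; a pose out of reach is approached as far as the arm can. A call with a gripper value outside its range is refused whole. OPENING is the opening in per cent of the stroke, from 0 (shut) to 100 (fully open), set as the call begins (- or left out, the last holds). The fingers move at their own pace and stop on an object; FORCE is the grip in N (left out, the last holds). Time passes only in rows, so rows that do not move let the fingers close. It gives the time, the measured TCP pose, the force, the opening and the grip force at its end, in the units of the state.
- manip.get_obs(): the state, without advancing time (a new reading comes with each control period).
- manip.camera(name): name is "side" or "top"; returns (picture, depth): 480x640x3 uint8, blue, green, red; 480x640 float32, m along the optical axis (not along the pixel's ray), 0 where there is no reading.
- manip.camera_params(name): a dict with "intrinsics" (3x3 intrinsics, pixels), "R" (3x3) and "t" (3): a world point X has camera coordinates R X + t. Camera axes: x right, y down, z forward; pixel columns grow to the right and rows downward; lengths in m; the calibration is good to about 2 mm. A picture is of the moment at which its call begins. camera_params takes no time and is no camera call.
- manip.hand_in(): hands the job in; it is judged then, once.
The state is a dict: "clock": time; "joint_pos": joint angles; "joint_velocities": joint speeds; "tau": joint torques, N m; "position": TCP position; "ee_rot": TCP orientation; "ft_force": force on the tool from outside, world axes, zero at the start; "torque": the same for the moment, N m; "grip_width": opening from 0.0 (shut) to 1.0 (fully open); "grasp_force": force on a finger pad.
Only numpy, scipy, OpenCV 4.12 (cv2) and the standard library are available. Lean on these libraries where they do the work, as an engineer would, in place of code of your own. Each camera call takes 0.05 s, during which the arm holds its last target. There are 200 camera calls.

TASK

Turn the rebuilt compressor over by its crank knob, two full turns clockwise (seen from above) at a steady pace of about four seconds a turn, keeping hold of it so that it neither kicks back before the heavy point nor snaps ahead after it, and let go only where it turns lightly. Then stand the timing pin from the wooden block in the brass bush over the flywheel and turn on slowly, still clockwise, until the pin drops fully home into the flywheel's notch; stop as soon as the crank comes up solid, without forcing it against the pin, then let go and leave the pin in. Leave the things lying round about where they are.

Things in the scene. Friction and masses are not known exactly. Their poses are not given: they have to be found in the camera images.
- compressor: Small one-cylinder compressor with upright shaft, bolted to a dark sole plate 250x260 mm, fixed. Origin: on the shaft's axis at bench level; x to the finned cylinder (out to 170 mm), y to the timing bracket, z up. Flywheel: steel disc 224 mm across, top 110 mm up, with one 15 mm wide notch through its rim.
- shaft_top (a point): Centre of the shaft nut on top of the crank, on the turning axis, 174 mm above the bench.
- knob_centre (a point): Middle of the black crank knob to grip: 27 mm thick, 170 to 226 mm above the bench, this point 201 mm up and 55 mm from the shaft's axis. It goes round with the crank; the knob itself spins freely on its spindle. Crank arm below it: top 168 mm up.
- crank (a joint): Angle of the crank, rad, growing clockwise from above; 0 at the start, at the light point, where it stays when let go (within 0.4 rad), as after each turn (6.28). In between the air is compressed: up to 14 N at the knob at about 2 rad, little at 3.14, then it drives ahead (9 N) till about 5.5. Let go there, it springs to the light point.
- bush_mouth (a point): Centre of the upper end of the upright brass bush on the bracket, 95 mm from the shaft's axis (compressor's y), 140 mm above the bench. Bore 12 mm, 24 mm long, outside 25 mm; its lower end is 6 mm over the flywheel's rim. The notch comes under it 2.7 to 3.6 rad past a light point; just where differs and must be felt.
- timing_pin: Steel pin, loose, upright in the middle hole of the block. Origin at the tip, z up along it: shank 10 mm, nose tapered over 6 mm, 44 mm long to the collar; dark knurled head 17 mm thick from 44 to 80 mm, to grip. In the bush it rides on the rim, collar 14 mm off the bush; over the notch it falls by its weight till the collar sits on the bush.
- pin_block: Wooden block 60x110x50 mm with three holes in a row along its y, fixed; the pin stands in the middle one. Origin: centre of the underside.
- oil_bottle: Clear oil bottle with black cap, 58 mm across, 180 mm high, bystander. Origin: centre of its underside.
- hex_keys: Red folding hex key set, 36x100x28 mm, lying, bystander. Origin: centre of its underside.
- screwdriver_red: Screwdriver with red handle, 173 mm long, lying, bystander. Origin: centre of its underside.
- grease_tin: Low white tin with green lid, 66 mm across, 32 mm high, bystander. Origin: centre of its underside.

How it is judged:
By the outcome, as a careful person would: the job done as asked, in the order asked, and still so for the second after the job is handed in, with the robot touching nothing.
It also fails if it takes over 72 s, if anything falls off the work surface, if the arm or the gripper's body presses on something with over 40 N, if the wrist force passes 120 N, or if a joint passes its speed limit or range.

## Working session

There is one attempt and no reset: what is moved stays moved. The work goes in short steps, Python scripts to look and compute and a shell command to move; the robot and the scene stay as the last step left them, time stands still between calls to the robot, and variables do not carry over. Pictures are saved under pics/ and viewed, at most 10 in all, crops included, and the job is handed in when it is done.

```bash
mkdir -p pics; cat > h.py <<'E'
import numpy as np, cv2, json
from workcell import manip
def ray(cam,u,v):
    p=manip.camera_params(cam);K=np.array(p["intrinsics"]);R=np.array(p["R"]);t=np.array(p["t"])
    d=R.T@np.linalg.inv(K)@np.array([u,v,1.]);return -R.T@t,d
def plane(cam,u,v,z):
    o,d=ray(cam,u,v);return o+d*(z-o[2])/d[2]
def dep(cam,u,v,D):
    o,d=ray(cam,u,v);return o+d*D
def proj(cam,X):
    p=manip.camera_params(cam);c=np.array(p["R"])@np.array(X)+np.array(p["t"]);q=np.array(p["intrinsics"])@c;return q[:2]/q[2]
def tri(c1,p1,c2,p2):
    o1,d1=ray(c1,*p1);o2,d2=ray(c2,*p2);A=np.c_[d1,-d2];s=np.linalg.lstsq(A,o2-o1,rcond=None)[0]
    a=o1+s[0]*d1;b=o2+s[1]*d2;return (a+b)/2,np.linalg.norm(a-b)
E
python3 - <<'E'
from h import *
for c in("side","top"):
    im,d=manip.camera(c);cv2.imwrite(f"pics/{c}0.png",im);np.save(f"{c}0.npy",d)
    p=manip.camera_params(c);print(c,np.round(p["intrinsics"],1).tolist(),np.round(p["R"],3).tolist(),np.round(p["t"],3))
o=manip.get_obs();print({k:np.round(v,4) for k,v in o.items()},manip.pinch_z)
E
```

```text
side [[475.1, 0.0, 316.6], [0.0, 475.1, 238.8], [0.0, 0.0, 1.0]] [[0.694, -0.72, -0.008], [-0.56, -0.533, -0.634], [0.452, 0.444, -0.773]] [-0.435  0.431  0.93 ]
top [[562.5, 0.0, 325.6], [0.0, 562.5, 235.7], [0.0, 0.0, 1.0]] [[0.0, -1.0, -0.014], [-0.984, 0.002, -0.18], [0.18, 0.013, -0.984]] [0.012 0.647 1.28 ]
{'clock': np.float64(0.1), 'joint_pos': array([ 1.3204,  0.3328, -0.0647,  1.4608,  0.0216,  1.3499, -0.0885]), 'joint_velocities': array([ 0.0002, -0.0013, -0.0024, -0.0017,  0.0003, -0.0004,  0.0009]), 'tau': array([ 2.00000e-03, -6.26747e+01,  4.96000e-02, -3.92431e+01,
        1.64000e-02,  7.00000e-03, -0.00000e+00]), 'position': array([ 0.1411, -0.6085,  0.2306]), 'ee_rot': array([ 9.935e-01,  1.137e-01, -1.000e-04, -6.000e-04]), 'ft_force': array([ 0.2867,  0.6907, -0.2172]), 'torque': array([0.0025, 0.0035, 0.0082]), 'grasp_force': np.float64(0.0), 'grip_width': np.float64(1.0022)} 0.0187
```

View pics/side0.png

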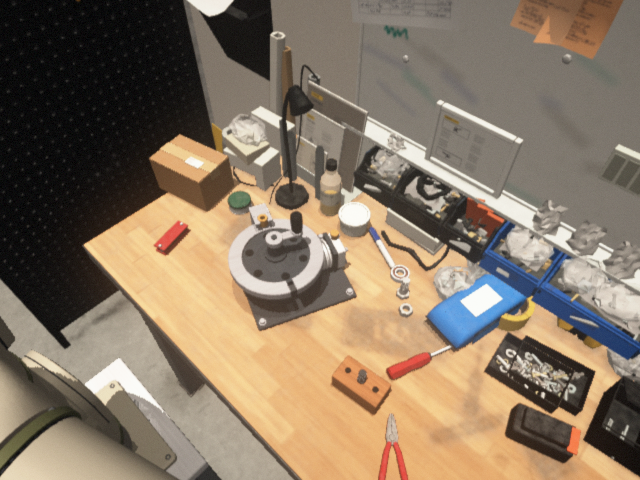

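View pics/top0.png

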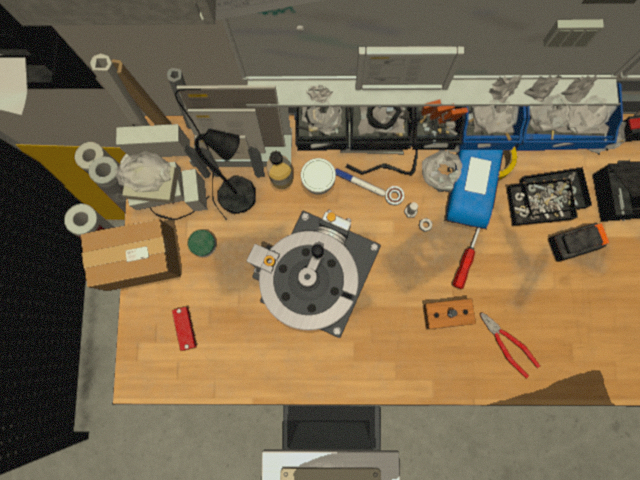

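The side view shows the crank knob near (296,222), the bush near (262,219) and the pin block at (361,383). In the top view the shaft is near (308,277), the knob (317,250), the bush (269,261) and the pin (452,313). I'll zoom in to measure these.

```bash
python3 - <<'E'
from h import *
s=cv2.imread("pics/side0.png");t=cv2.imread("pics/top0.png")
def crop(im,x,y,w,h,f): return cv2.resize(im[y:y+h,x:x+w],None,fx=f,fy=f,interpolation=cv2.INTER_CUBIC)
a=crop(s,235,200,100,75,4);b=crop(s,325,345,100,75,4);c=crop(t,245,220,100,75,4);d=crop(t,410,280,100,75,4)
cv2.imwrite("pics/zoom.png",np.vstack([np.hstack([a,b]),np.hstack([c,d])]))
ds=np.load("side0.npy");dt=np.load("top0.npy")
for c,D,pts in(("side",ds,[(296,216),(275,238),(262,219),(361,376)]),("top",dt,[(317,250),(308,277),(269,261),(452,313)])):
    for p in pts: print(c,p,D[p[1],p[0]],np.round(dep(c,*p,D[p[1],p[0]]),4))
E
```

```text
side (296, 216) 1.0283457 [0.5847 0.0194 0.2257]
side (275, 238) 1.0599298 [0.5388 0.0427 0.1715]
side (262, 219) 1.1385008 [0.5735 0.1294 0.1399]
side (361, 376) 0.9476509 [ 0.4596 -0.2846  0.0823]
top (317, 250) 1.1597462 [0.5863 0.0265 0.2295]
top (308, 277) 1.2054878 [0.5365 0.0472 0.1741]
top (269, 261) 1.2789241 [0.5801 0.1391 0.1087]
top (452, 313) 1.2769225 [ 0.4639 -0.2763  0.0838]
```

View pics/zoom.png

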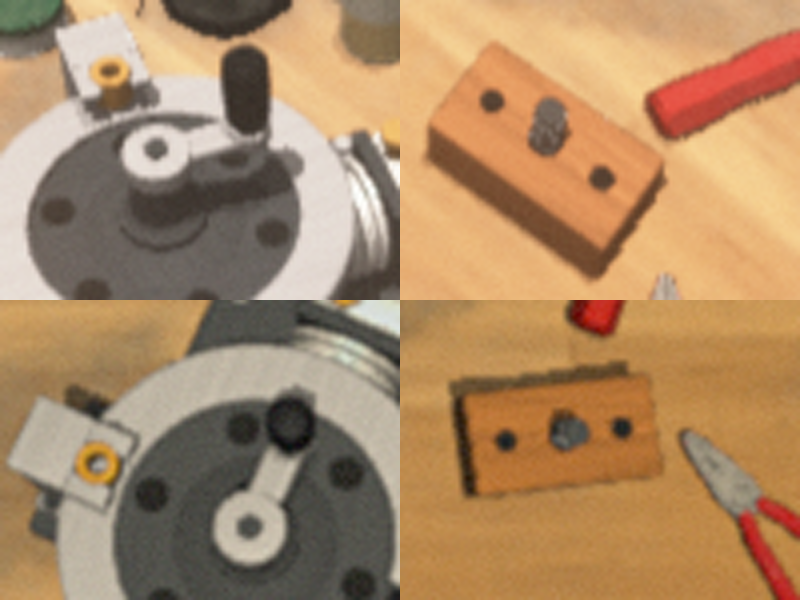

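Zoomed pixels: shaft nut at side (274,237.2) and top (307.2,276.8). The knob top is at side (296.5,214) and top (317.5,251), the bush mouth at side (262.5,217.5) and top (269.8,260.8). The pin head top is at side (362.5,371.5) and top (452.5,313).

```bash
python3 - <<'E'
from h import *
for n,a,b,z in(("shaft",(274,237.2),(307.2,276.8),.174),("knobtop",(296.5,214),(317.5,251),.226),("bush",(262.5,217.5),(269.8,260.8),.140),("pintop",(362.5,371.5),(452.5,312.5),.086),("hole1",(347.75,370),(436.25,315),.05),("hole2",(375.5,389.5),(465.5,311.75),.05)):
    X,e=tri("side",a,"top",b);print(n,np.round(X,4),round(e,4),"planes",np.round(plane("side",*a,z),4),np.round(plane("top",*b,z),4))
from scipy.spatial.transform import Rotation as R
o=manip.get_obs();print(R.from_quat(o["ee_rot"]).as_matrix().round(3))
# lamp & tall things: max height grid from depth
d=np.load("top0.npy");vv,uu=np.mgrid[0:480:4,0:640:4];P=np.array([dep("top",u,v,d[v,u]) for u,v in zip(uu.ravel(),vv.ravel())])
m=(P[:,2]>.12)&(P[:,0]>.2)&(P[:,0]<.95)&(abs(P[:,1])<.5)
for x in np.arange(.3,.95,.1):
    print(round(x,2),[ (round(y,2),round(P[q,2].max(),2)) for y in np.arange(-.5,.5,.1) if (q:=m&(P[:,0]>=x)&(P[:,0]<x+.1)&(P[:,1]>=y)&(P[:,1]<y+.1)).any()])
E
```

```text
shaft [0.5387 0.0484 0.1692] 0.003 planes [0.5376 0.0444 0.174 ] [0.5369 0.0489 0.174 ]
knobtop [0.5871 0.024  0.2257] 0.0054 planes [0.5893 0.0225 0.226 ] [0.5848 0.0256 0.226 ]
bush [0.5773 0.1333 0.139 ] 0.002 planes [0.5776 0.1321 0.14  ] [0.5763 0.1337 0.14  ]
pintop [ 0.4669 -0.2793  0.0822] 0.0047 planes [ 0.4675 -0.2815  0.086 ] [ 0.4649 -0.277   0.086 ]
hole1 [ 0.4618 -0.2476  0.0487] 0.0026 planes [ 0.4625 -0.2486  0.05  ] [ 0.4607 -0.2466  0.05  ]
hole2 [ 0.4694 -0.3159  0.049 ] 0.0027 planes [ 0.4701 -0.3169  0.05  ] [ 0.4682 -0.3148  0.05  ]
[[ 0.974  0.226 -0.   ]
 [ 0.226 -0.974  0.001]
 [-0.    -0.001 -1.   ]]Traceback (most recent call last):
  File "<stdin>", line 7, in <module>
  File "h.py", line 9, in dep
    o,d=ray(cam,u,v);return o+d*D
        ~~~^^^^^^^^^
  File "h.py", line 4, in ray
    p=manip.camera_params(cam);K=np.array(p["intrinsics"]);R=np.array(p["R"]);t=np.array(p["t"])
ValueError: time passes only in moves, steps and waits
```

```bash
python3 -m creep '{"slide":[[0,0,-0.03],[0,0,-0.04],[0.03,-0.044,0],[0.035,-0.05,0],[0.035,-0.05,0],[0.035,-0.05,0],[0.035,-0.05,0],[0.035,-0.05,0]],"twist":[6.5,6.5,0,0,0,0,0,0]}' 100 60
python3 - <<'E'
from h import *
p=manip.camera_params("top");K=np.array(p["intrinsics"]);R=np.array(p["R"]);t=np.array(p["t"])
d=np.load("top0.npy");vv,uu=np.mgrid[0:480:3,0:640:3];uu=uu.ravel();vv=vv.ravel();D=d[vv,uu]
P=((np.linalg.inv(K)@np.c_[uu,vv,np.ones(len(uu))].T*D).T-t)@R
m=(P[:,2]>.12)&(D>0)
for x in np.arange(.4,.95,.1):
    print(round(x,2),[ (round(y,2),round(P[q,2].max(),2)) for y in np.arange(-.5,.5,.1) if (q:=m&(P[:,0]>=x)&(P[:,0]<x+.1)&(P[:,1]>=y)&(P[:,1]<y+.1)).any()])
E
```

```text
clock: 1.1
position: [0.3466, -0.3128, 0.3012]
ee_rot: [1.0, 0.0, -0.0, 0.0]
ft_force: [0.9, -0.1, -0.1]
grip_width: 1.0
grasp_force: 0.0
0.4 []
0.5 [(np.float64(-0.0), np.float64(0.23)), (np.float64(0.1), np.float64(0.15)), (np.float64(0.3), np.float64(0.12)), (np.float64(0.4), np.float64(0.12))]
0.6 [(np.float64(0.1), np.float64(0.14)), (np.float64(0.3), np.float64(0.12)), (np.float64(0.4), np.float64(0.13))]
0.7 [(np.float64(-0.0), np.float64(0.12)), (np.float64(0.1), np.float64(0.35)), (np.float64(0.2), np.float64(0.36)), (np.float64(0.3), np.float64(0.2)), (np.float64(0.4), np.float64(0.18))]
0.8 [(np.float64(-0.5), np.float64(0.22)), (np.float64(-0.4), np.float64(0.21)), (np.float64(-0.3), np.float64(0.2)), (np.float64(-0.2), np.float64(0.19)), (np.float64(-0.1), np.float64(0.21)), (np.float64(-0.0), np.float64(0.21)), (np.float64(0.1), np.float64(0.65)), (np.float64(0.2), np.float64(0.65)), (np.float64(0.3), np.float64(0.65)), (np.float64(0.4), np.float64(0.65))]
0.9 [(np.float64(-0.5), np.float64(0.5)), (np.float64(-0.4), np.float64(0.49)), (np.float64(-0.3), np.float64(0.5)), (np.float64(-0.2), np.float64(0.49)), (np.float64(-0.1), np.float64(0.5)), (np.float64(-0.0), np.float64(0.5)), (np.float64(0.1), np.float64(0.6)), (np.float64(0.2), np.float64(0.46)), (np.float64(0.3), np.float64(0.39)), (np.float64(0.4), np.float64(0.39))]
```

```bash
python3 -m creep '{"slide":[[0.04,-0.056,0],[0.04,-0.056,0],[0.04,-0.056,0],[0.04,-0.056,0],[0.04,-0.056,0],[0.04,-0.057,0],[0,0,0.05],[0,0,0.05]],"twist":[0,0,0,0,0,0,0,0]}' 100 60
python3 - <<'E'
from h import *
im,d=manip.camera("side");cv2.imwrite("pics/s1.png",cv2.resize(im[150:300,200:400],None,fx=4,fy=4,interpolation=cv2.INTER_CUBIC))
E
```

```text
clock: 2.1
position: [0.5633, -0.0081, 0.1997]
ee_rot: [1.0, 0.001, 0.0, -0.0]
ft_force: [0.7, -0.7, -0.2]
grip_width: 1.002
grasp_force: 0.0
```

View pics/s1.png

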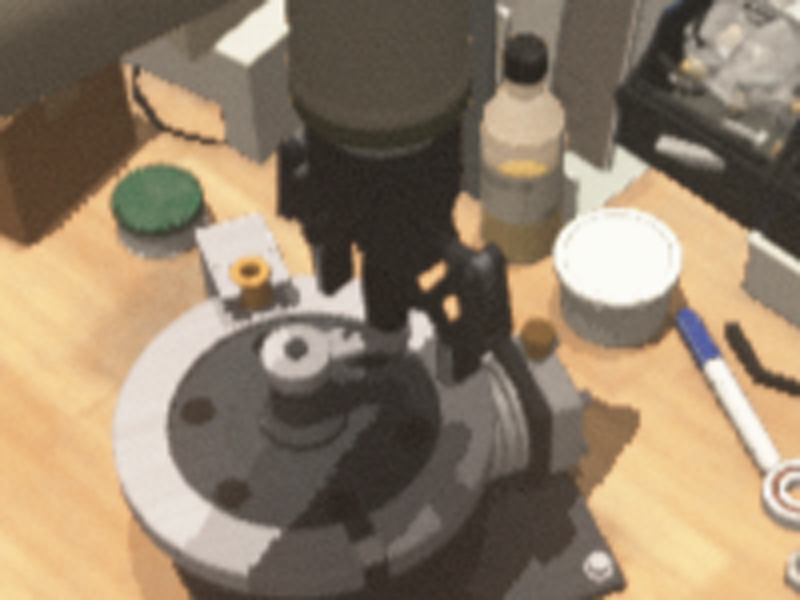

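The side view shows the gripper stopped short, because the rows were clipped. The knob is behind the fingers, with nothing touched. I'll move y first, then x, then down and close.

```bash
python3 -m creep '{"slide":[[0,-0.0325,0],[0.024,0,0],[0,0,0.018]],"twist":[0,0,0]}' 100 60 && python3 -m creep '{"slide":[[0,0,0],[0,0,0],[0,0,0],[0,0,0]],"twist":[0,0,0,0]}' 0 70
```

```text
clock: 2.52
position: [0.5887, 0.0237, 0.1845]
ee_rot: [1.0, 0.0, 0.001, -0.0]
ft_force: [-0.9, 0.3, -0.8]
grip_width: 0.999
grasp_force: 0.0
clock: 3.02
position: [0.5872, 0.0241, 0.1845]
ee_rot: [1.0, 0.001, 0.001, -0.0]
ft_force: [-2.9, 0.5, 4.8]
grip_width: 0.295
grasp_force: 68.4
```

```bash
cat > rows.py <<'E'
import numpy as np,sys
# rows.py start_deg step_deg n : slides [x,y] in mm in tool axes (x, -y)
a0,st,n=map(float,sys.argv[1:4]);a=np.radians(a0-st*np.arange(n+1));P=55*np.c_[np.cos(a),-np.sin(a)]
d=np.diff(np.round(P,1),axis=0).round(1)
for i in range(0,int(n),8): print([[float(v) for v in r] for r in d[i:i+8]])
E
python3 rows.py -24.4 11.25 32
```

```text
[[-5.4, 9.4], [-7.1, 8.1], [-8.6, 6.5], [-9.6, 4.8], [-10.5, 2.8], [-10.7, 0.7], [-10.7, -1.4], [-10.2, -3.5]]
[[-9.4, -5.4], [-8.1, -7.1], [-6.5, -8.6], [-4.8, -9.6], [-2.8, -10.5], [-0.7, -10.7], [1.4, -10.7], [3.5, -10.2]]
[[5.4, -9.4], [7.1, -8.1], [8.6, -6.5], [9.6, -4.8], [10.5, -2.8], [10.7, -0.7], [10.7, 1.4], [10.2, 3.5]]
[[9.4, 5.4], [8.1, 7.1], [6.5, 8.6], [4.8, 9.6], [2.8, 10.5], [0.7, 10.7], [-1.4, 10.7], [-3.5, 10.2]]
```

```bash
python3 -m creep '{"slide":[[-0.0054,0.0094,0],[-0.0071,0.0081,0],[-0.0086,0.0065,0],[-0.0096,0.0048,0],[-0.0105,0.0028,0],[-0.0107,0.0007,0],[-0.0107,-0.0014,0],[-0.0102,-0.0035,0]],"twist":[0,0,0,0,0,0,0,0]}'
```

```text
clock: 4.03
position: [0.5165, -0.0018, 0.1846]
ee_rot: [1.0, 0.001, 0.003, -0.001]
ft_force: [14.9, 7.9, -6.0]
grip_width: 0.293
grasp_force: 69.0
```

```bash
python3 -m creep '{"slide":[[-0.0094,-0.0054,0],[-0.0081,-0.0071,0],[-0.0065,-0.0086,0],[-0.0048,-0.0096,0],[-0.0028,-0.0105,0],[-0.0007,-0.0107,0],[0.0014,-0.0107,0],[0.0035,-0.0102,0]],"twist":[0,0,0,0,0,0,0,0]}'
```

```text
clock: 5.03
position: [0.4862, 0.0673, 0.1844]
ee_rot: [1.0, -0.001, -0.001, 0.002]
ft_force: [-8.4, -3.6, 10.7]
grip_width: 0.291
grasp_force: 71.7
```

```bash
python3 -m creep '{"slide":[[0.0051,-0.0099,0],[0.0069,-0.0086,0],[0.0086,-0.0065,0],[0.0096,-0.0048,0],[0.0105,-0.0028,0],[0.0107,-0.0007,0],[0.0107,0.0014,0],[0.0102,0.0035,0]],"twist":[0,0,0,0,0,0,0,0]}'
```

```text
clock: 6.02
position: [0.5613, 0.0988, 0.1845]
ee_rot: [1.0, 0.001, 0.002, -0.001]
ft_force: [5.2, 3.5, 3.0]
grip_width: 0.292
grasp_force: 71.0
```

```bash
python3 -m creep '{"slide":[[0.0094,0.0054,0],[0.0081,0.0071,0],[0.0065,0.0086,0],[0.0048,0.0096,0],[0.0028,0.0105,0],[0.0007,0.0107,0],[-0.0014,0.0107,0],[-0.0035,0.0102,0]],"twist":[0,0,0,0,0,0,0,0]}'
```

```text
clock: 7.02
position: [0.5876, 0.0249, 0.1845]
ee_rot: [1.0, 0.001, 0.001, -0.0]
ft_force: [-0.9, 3.3, 7.5]
grip_width: 0.296
grasp_force: 71.4
```

```bash
python3 -m creep '{"slide":[[-0.0054,0.0094,0],[-0.0071,0.0081,0],[-0.0086,0.0065,0],[-0.0096,0.0048,0],[-0.0105,0.0028,0],[-0.0107,0.0007,0],[-0.0107,-0.0014,0],[-0.0102,-0.0035,0]],"twist":[0,0,0,0,0,0,0,0]}'
```

```text
clock: 8.02
position: [0.5161, -0.0016, 0.1845]
ee_rot: [1.0, 0.001, 0.003, -0.001]
ft_force: [14.5, 6.0, -1.9]
grip_width: 0.293
grasp_force: 70.4
```

```bash
python3 -m creep '{"slide":[[-0.0094,-0.0054,0],[-0.0081,-0.0071,0],[-0.0065,-0.0086,0],[-0.0048,-0.0096,0],[-0.0028,-0.0105,0],[-0.0007,-0.0107,0],[0.0014,-0.0107,0],[0.0035,-0.0102,0]],"twist":[0,0,0,0,0,0,0,0]}'
```

```text
clock: 9.02
position: [0.4864, 0.0679, 0.1843]
ee_rot: [1.0, -0.001, -0.0, 0.002]
ft_force: [-4.5, -3.9, 13.2]
grip_width: 0.294
grasp_force: 72.1
```

```bash
python3 -m creep '{"slide":[[0.0054,-0.0094,0],[0.0071,-0.0081,0],[0.0086,-0.0065,0],[0.0096,-0.0048,0],[0.0105,-0.0028,0],[0.0107,-0.0007,0],[0.0107,0.0014,0],[0.0102,0.0035,0]],"twist":[0,0,0,0,0,0,0,0]}'
```

```text
clock: 10.02
position: [0.5612, 0.0989, 0.1845]
ee_rot: [1.0, 0.001, 0.002, -0.001]
ft_force: [5.8, 3.8, 3.6]
grip_width: 0.296
grasp_force: 71.1
```

```bash
python3 -m creep '{"slide":[[0.0094,0.0054,0],[0.0081,0.0071,0],[0.0065,0.0086,0],[0.0048,0.0096,0],[0.0028,0.0105,0],[0.0007,0.0107,0],[-0.0014,0.0107,0],[-0.0035,0.0102,0]],"twist":[0,0,0,0,0,0,0,0]}'
```

```text
clock: 11.02
position: [0.5876, 0.0249, 0.1845]
ee_rot: [1.0, 0.001, 0.001, -0.0]
ft_force: [-0.1, 3.9, 7.1]
grip_width: 0.292
grasp_force: 71.5
```

```bash
python3 -m creep '{"slide":[[-0.0012,0.0027,0],[0,0,0]],"twist":[0,0]}' && python3 -m creep '{"slide":[[0,0,0],[0,0,0],[0,0,0]],"twist":[0,0,0]}' 100 && python3 -m creep '{"slide":[[0,0,-0.04],[0,0,-0.05],[-0.015,0.05,-0.02],[-0.02,0.057,0],[-0.02,0.057,0],[-0.02,0.057,0],[-0.02,0.057,0]],"twist":[0,0,0,0,0,0,0]}'
python3 - <<'E'
from h import *
im,d=manip.camera("top");cv2.imwrite("pics/t2.png",im)
E
```

```text
clock: 11.28
position: [0.5857, 0.0215, 0.1845]
ee_rot: [1.0, 0.0, 0.001, 0.0]
ft_force: [-2.0, 0.7, 8.8]
grip_width: 0.291
grasp_force: 71.6
clock: 11.65
position: [0.5853, 0.0216, 0.183]
ee_rot: [1.0, 0.0, -0.0, 0.0]
ft_force: [-0.1, -0.3, -0.1]
grip_width: 0.913
grasp_force: 0.0
clock: 12.52
position: [0.4896, -0.2581, 0.2934]
ee_rot: [1.0, 0.0, 0.0, 0.0]
ft_force: [1.9, 0.1, 0.1]
grip_width: 0.998
grasp_force: 0.0
```

```bash
python3 -m creep '{"slide":[[-0.024,0.0235,0],[0,0,0.06],[0,0,0.06],[0,0,0.06],[0,0,0.04],[0,0,0]],"twist":[0,0,0,0,0,0]}' 60 20
python3 - <<'E'
from h import *
im,d=manip.camera("side");im2,d2=manip.camera("top")
f=lambda im,x,y:cv2.resize(im[y:y+90,x:x+120],None,fx=3.33,fy=3.33,interpolation=cv2.INTER_CUBIC)
t=cv2.imread("pics/t2.png")
cv2.imwrite("pics/c3.png",np.vstack([np.hstack([f(im,300,310),f(im2,390,260)]),np.hstack([f(im,220,190),f(t,240,215)])]))
E
```

```text
clock: 13.32
position: [0.4649, -0.2785, 0.0707]
ee_rot: [1.0, 0.001, -0.002, -0.002]
ft_force: [-0.4, 0.1, 1.0]
grip_width: 0.601
grasp_force: 0.0
```

View pics/c3.png

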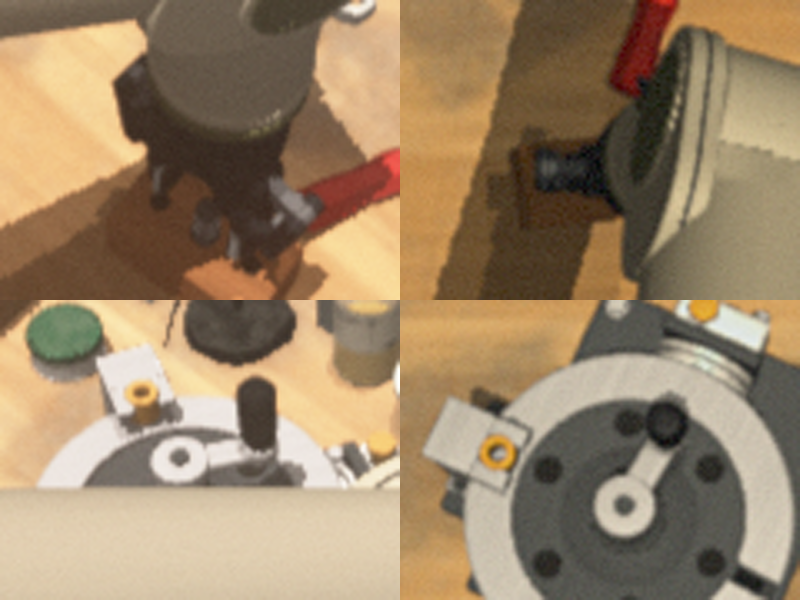

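The pin stands between the open fingers (side crop at (205,215)), and the crank is back at its start position. I'll lower, close in y, then reopen, twist 90° and close again so the pin is centred on both axes.

```bash
python3 -m creep '{"slide":[[0,0,0.0135],[0,0,0]],"twist":[0,0]}' && python3 -m creep '{"slide":[[0,0,0],[0,0,0],[0,0,0]],"twist":[0,0,0]}' 0 20
python3 -c "
from workcell import manip;o=manip.get_obs();print(o['joint_pos'].round(3),o['position'].round(4))"
```

```text
clock: 13.68
position: [0.4666, -0.2799, 0.0598]
ee_rot: [1.0, 0.0, -0.0, 0.0]
ft_force: [0.3, 0.7, -0.3]
grip_width: 0.604
grasp_force: 0.0
clock: 14.05
position: [0.467, -0.2799, 0.0603]
ee_rot: [1.0, 0.0, 0.0, 0.0]
ft_force: [-0.2, -0.3, 4.0]
grip_width: 0.187
grasp_force: 22.0
[ 0.92   0.374 -0.542  1.837  0.228  0.992 -1.287] [ 0.467  -0.2799  0.0603]
```

```bash
python3 -m creep '{"slide":[[0,0,0],[0,0,0]],"twist":[0,0]}' 55 && python3 -m creep '{"slide":[[0,0,0]],"twist":[-10]}' 
python3 -c "
from workcell import manip;o=manip.get_obs();print(o['joint_pos'].round(3),o['position'].round(4))"
```

```text
clock: 14.3
position: [0.4666, -0.2799, 0.0597]
ee_rot: [1.0, 0.0, -0.0, 0.0]
ft_force: [-0.3, -0.5, 0.4]
grip_width: 0.543
grasp_force: 0.0
clock: 14.42
position: [0.4667, -0.2798, 0.0598]
ee_rot: [0.996, 0.089, -0.0, 0.0]
ft_force: [-0.7, 0.9, -0.3]
grip_width: 0.549
grasp_force: 0.0
[ 0.944  0.381 -0.572  1.836  0.243  0.995 -1.12 ] [ 0.4667 -0.2798  0.0598]
```

```bash
python3 -m creep '{"slide":[[0,0,0],[0,0,0],[0,0,0],[0,0,0],[0,0,0],[0,0,0],[0,0,0],[0,0,0]],"twist":[-10,-10,-10,-10,-10,-10,-10,-10]}' && python3 -m creep '{"slide":[[0,0,0],[0,0,0],[0,0,0]],"twist":[0,0,0]}' 0 50
python3 -c "
from workcell import manip;o=manip.get_obs();print(o['joint_pos'].round(3),o['position'].round(4))"
```

```text
clock: 15.42
position: [0.4666, -0.2799, 0.0597]
ee_rot: [0.705, 0.709, -0.0, -0.0]
ft_force: [1.0, -1.1, 0.0]
grip_width: 0.55
grasp_force: 0.0
clock: 15.8
position: [0.4667, -0.2799, 0.0599]
ee_rot: [0.708, 0.707, -0.0, 0.0]
ft_force: [-0.3, 0.1, 2.1]
grip_width: 0.177
grasp_force: 48.7
[ 1.143  0.449 -0.82   1.826  0.38   1.031  0.172] [ 0.4667 -0.2799  0.0599]
```

```bash
python3 -m creep '{"slide":[[0,0,-0.03],[0,0,-0.05],[0,0,-0.06],[0,0,-0.06],[0.02,0.005,-0.045],[0.045,0.012,0],[0.05,0.0135,0],[0.05,0.0135,0]],"twist":[0,0,0,0,0,0,0,0]}' && python3 -m creep '{"slide":[[0.05,0.0135,0],[0.05,0.0135,0],[0.05,0.0135,0],[0.05,0.0135,0],[0.03,0.008,0],[0.018,0.005,0],[0,0,0]],"twist":[0,0,0,0,0,0,0]}'
python3 - <<'E'
from h import *
o=manip.get_obs();print(o["position"].round(4),o["joint_pos"].round(2))
im,d=manip.camera("side");im2,d2=manip.camera("top")
f=lambda im,x,y:cv2.resize(im[y:y+150,x:x+100],None,fx=4,fy=4,interpolation=cv2.INTER_CUBIC)
cv2.imwrite("pics/c4.png",np.hstack([f(im,220,110),f(im2,220,170)]))
E
```

```text
clock: 16.8
position: [0.5107, -0.1132, 0.3049]
ee_rot: [0.707, 0.707, -0.0, 0.0]
ft_force: [1.8, -1.3, -0.4]
grip_width: 0.181
grasp_force: 49.1
clock: 17.68
position: [0.5769, 0.1351, 0.3045]
ee_rot: [0.706, 0.708, 0.0, -0.0]
ft_force: [-0.1, -1.0, -1.2]
grip_width: 0.177
grasp_force: 49.1
[0.5769 0.1351 0.3045] [ 0.49  0.41 -1.07  1.39  0.36  1.54 -0.55]
```

View pics/c4.png

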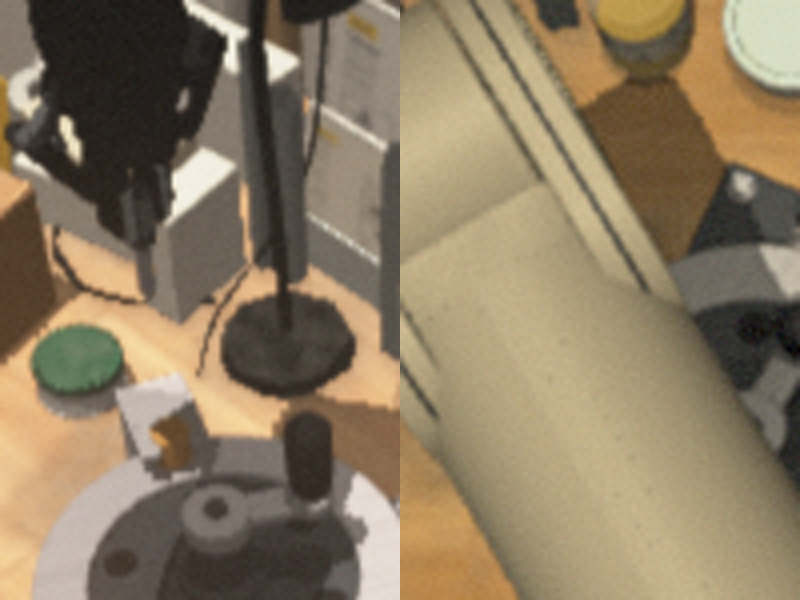

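```bash
python3 - <<'E'
from h import *
print(proj("side",[.5769,.1351,.2505]),plane("side",256.75,184.5,.2505),proj("side",[.577,.133,.14]),proj("top",[.577,.133,.14]))
E
```

```text
[256.5998943  183.75416882] [0.57555613 0.13307683 0.2505    ] [262.06415005 217.43153578] [270.13498135 260.48115981]
```

```bash
python3 -m creep '{"slide":[[-0.0018,0.0003,0.05],[0,0,0.05],[0,0,0.004],[0,0,0]],"twist":[0,0,0,0]}' && python3 -m creep '{"slide":[[0,0,0.003],[0,0,0.003],[0,0,0.002],[0,0,0]],"twist":[0,0,0,0]}'
```

```text
clock: 18.27
position: [0.5783, 0.131, 0.2025]
ee_rot: [0.707, 0.707, 0.001, 0.0]
ft_force: [0.7, -0.2, 0.3]
grip_width: 0.179
grasp_force: 49.1
clock: 18.77
position: [0.5778, 0.1318, 0.193]
ee_rot: [0.707, 0.707, 0.0, 0.0]
ft_force: [0.6, 0.4, 0.6]
grip_width: 0.183
grasp_force: 49.4
```

```bash
python3 -m creep '{"slide":[[0.0013,-0.0006,0],[0,0,0.003],[0,0,0]],"twist":[0,0,0]}' && python3 -m creep '{"slide":[[0,0,0.003],[0,0,0.002],[0,0,0]],"twist":[0,0,0]}'
```

```text
clock: 19.15
position: [0.5771, 0.1332, 0.1897]
ee_rot: [0.707, 0.708, 0.0, -0.0]
ft_force: [2.0, 2.4, -1.5]
grip_width: 0.177
grasp_force: 49.1
clock: 19.52
position: [0.5773, 0.1335, 0.1847]
ee_rot: [0.707, 0.708, 0.001, -0.0]
ft_force: [3.9, 5.6, -0.3]
grip_width: 0.177
grasp_force: 49.1
```

```bash
python3 -m creep '{"slide":[[0.0008,0.0005,0],[0,0,0.006],[0,0,0.005],[0,0,0]],"twist":[0,0,0,0]}'
```

```text
clock: 20.02
position: [0.5774, 0.1339, 0.1729]
ee_rot: [0.707, 0.708, 0.0, -0.0]
ft_force: [3.7, 5.4, -4.5]
grip_width: 0.179
grasp_force: 48.8
```

```bash
python3 -m creep '{"slide":[[0.0008,0.0006,0],[0,0,0.004],[0,0,0.002],[0,0,0]],"twist":[0,0,0,0]}'
```

```text
clock: 20.52
position: [0.578, 0.1342, 0.1674]
ee_rot: [0.707, 0.707, -0.0, -0.0]
ft_force: [2.3, 3.9, -3.9]
grip_width: 0.179
grasp_force: 49.2
```

```bash
python3 -m creep '{"slide":[[0,0,0],[0,0,0],[0,0,0]],"twist":[0,0,0]}' 50 && python3 -m creep '{"slide":[[0,0,-0.03],[0,0,-0.045],[0,0,-0.045],[-0.03,0.002,0]],"twist":[0,0,0,0]}' 
python3 - <<'E'
from h import *
o=manip.get_obs();print(o["position"].round(4),o["joint_pos"].round(2))
im,d=manip.camera("side")
cv2.imwrite("pics/c5.png",cv2.resize(im[140:260,210:350],None,fx=4,fy=4,interpolation=cv2.INTER_CUBIC))
E
```

```text
clock: 20.9
position: [0.5781, 0.1339, 0.1677]
ee_rot: [0.707, 0.707, -0.0, 0.0]
ft_force: [-0.5, -0.5, -0.5]
grip_width: 0.499
grasp_force: 0.0
clock: 21.4
position: [0.5806, 0.1074, 0.2917]
ee_rot: [0.705, 0.709, 0.002, 0.001]
ft_force: [0.0, -0.1, -0.0]
grip_width: 0.499
grasp_force: 0.0
[0.5806 0.1074 0.2917] [ 0.54  0.41 -1.06  1.43  0.35  1.51 -0.5 ]
```

View pics/c5.png

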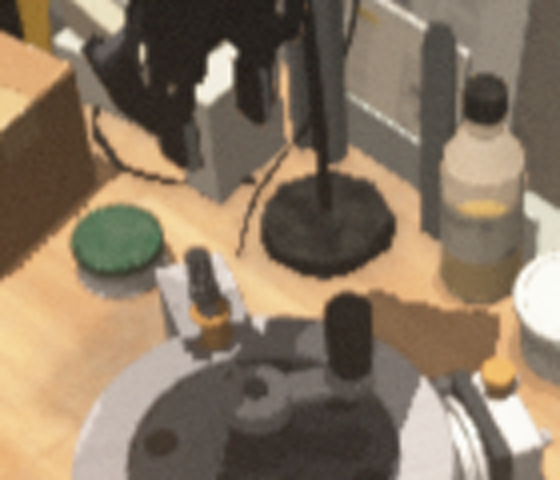

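The pin stands in the bush, riding on the rim with its shank visible under the collar (crop (205,285)). The knob is still at the light point (crop (348,330)). Back to the knob.

```bash
python3 -m creep '{"slide":[[-0.041,0.003,0],[-0.041,0.003,0],[0,0,0],[0,0,0.05],[0,0,0.05],[0,0,0.003],[0,0,0]],"twist":[0,0,0,0,0,0,0]}' 70 70 && python3 -m creep '{"slide":[[0,0,0],[0,0,0],[0,0,0],[0,0,0]],"twist":[0,0,0,0]}' 0 70
```

```text
clock: 22.32
position: [0.5868, 0.0231, 0.1865]
ee_rot: [0.707, 0.708, 0.001, 0.0]
ft_force: [0.1, -0.1, 0.7]
grip_width: 0.702
grasp_force: 0.0
clock: 22.82
position: [0.5868, 0.0227, 0.1866]
ee_rot: [0.707, 0.707, 0.001, 0.001]
ft_force: [-3.8, -0.2, 7.8]
grip_width: 0.291
grasp_force: 68.4
```

```bash
sed -i 's/-np.sin(a)\]/np.sin(a)][:,::-1]/' rows.py; python3 rows.py -26.4 3.4 40; python3 rows.py -162.4 1 72 | tail -9
```

```text
[[-2.8, -1.6], [-2.8, -1.7], [-2.7, -1.8], [-2.6, -2.1], [-2.4, -2.1], [-2.3, -2.3], [-2.2, -2.5], [-2.0, -2.6]]
[[-1.8, -2.6], [-1.7, -2.8], [-1.5, -2.9], [-1.4, -3.0], [-1.2, -3.0], [-1.0, -3.1], [-0.8, -3.2], [-0.6, -3.2]]
[[-0.4, -3.2], [-0.3, -3.3], [0.0, -3.3], [0.2, -3.2], [0.3, -3.3], [0.5, -3.2], [0.8, -3.2], [0.9, -3.1]]
[[1.1, -3.1], [1.3, -3.0], [1.4, -2.9], [1.7, -2.8], [1.7, -2.7], [2.0, -2.7], [2.1, -2.5], [2.2, -2.3]]
[[2.4, -2.3], [2.5, -2.0], [2.7, -2.0], [2.7, -1.7], [2.8, -1.7], [3.0, -1.4], [3.0, -1.2], [3.1, -1.1]]
[[0.9, -0.3], [0.9, -0.3], [0.9, -0.2], [1.0, -0.3], [0.9, -0.2], [0.9, -0.2], [1.0, -0.2], [0.9, -0.1]]
[[1.0, -0.2], [0.9, -0.1], [1.0, -0.1], [0.9, -0.1], [1.0, -0.1], [0.9, -0.1], [1.0, 0.0], [1.0, -0.1]]
[[0.9, 0.0], [1.0, 0.0], [0.9, 0.0], [1.0, 0.0], [1.0, 0.1], [0.9, 0.1], [1.0, 0.0], [0.9, 0.1]]
[[1.0, 0.2], [0.9, 0.1], [1.0, 0.1], [0.9, 0.2], [1.0, 0.2], [0.9, 0.2], [0.9, 0.2], [1.0, 0.2]]
[[0.9, 0.3], [0.9, 0.2], [0.9, 0.3], [1.0, 0.3], [0.9, 0.3], [0.9, 0.3], [0.9, 0.4], [0.9, 0.3]]
[[0.8, 0.4], [0.9, 0.4], [0.9, 0.4], [0.9, 0.4], [0.8, 0.5], [0.9, 0.4], [0.8, 0.5], [0.8, 0.5]]
[[0.9, 0.5], [0.8, 0.5], [0.8, 0.5], [0.8, 0.5], [0.8, 0.6], [0.7, 0.5], [0.8, 0.6], [0.8, 0.6]]
[[0.7, 0.6], [0.7, 0.6], [0.8, 0.6], [0.7, 0.7], [0.7, 0.6], [0.7, 0.7], [0.7, 0.7], [0.6, 0.7]]
[[0.7, 0.7], [0.6, 0.7], [0.7, 0.7], [0.6, 0.7], [0.6, 0.8], [0.6, 0.7], [0.6, 0.8], [0.5, 0.8]]
```

```bash
python3 -m creep '{"slide":[[-0.0028,-0.0016,0],[-0.0028,-0.0017,0],[-0.0027,-0.0018,0],[-0.0026,-0.0021,0],[-0.0024,-0.0021,0],[-0.0023,-0.0023,0],[-0.0022,-0.0025,0],[-0.002,-0.0026,0]],"twist":[0,0,0,0,0,0,0,0]}'
```

```text
clock: 23.82
position: [0.5704, 0.0049, 0.1866]
ee_rot: [0.706, 0.708, 0.002, 0.0]
ft_force: [0.7, 6.4, 5.9]
grip_width: 0.291
grasp_force: 68.6
```

```bash
python3 -m creep '{"slide":[[-0.0018,-0.0026,0],[-0.0017,-0.0028,0],[-0.0015,-0.0029,0],[-0.0014,-0.003,0],[-0.0012,-0.003,0],[-0.001,-0.0031,0],[-0.0008,-0.0032,0],[-0.0006,-0.0032,0]],"twist":[0,0,0,0,0,0,0,0]}'
```

```text
clock: 24.82
position: [0.5473, -0.0043, 0.1866]
ee_rot: [0.706, 0.708, 0.003, 0.0]
ft_force: [4.7, 9.7, 2.7]
grip_width: 0.295
grasp_force: 68.4
```

```bash
python3 -m creep '{"slide":[[-0.0004,-0.0032,0],[-0.0003,-0.0033,0],[0,-0.0033,0],[0.0002,-0.0032,0],[0.0003,-0.0033,0],[0.0005,-0.0032,0],[0.0008,-0.0032,0],[0.0009,-0.0031,0]],"twist":[0,0,0,0,0,0,0,0]}'
```

```text
clock: 25.82
position: [0.5228, -0.0026, 0.1867]
ee_rot: [0.706, 0.708, 0.004, 0.002]
ft_force: [13.4, 10.3, -3.3]
grip_width: 0.291
grasp_force: 68.7
```

```bash
python3 -m creep '{"slide":[[0.0011,-0.0031,0],[0.0013,-0.003,0],[0.0014,-0.0029,0],[0.0017,-0.0028,0],[0.0017,-0.0027,0],[0.002,-0.0027,0],[0.0021,-0.0025,0],[0.0022,-0.0023,0]],"twist":[0,0,0,0,0,0,0,0]}'
```

```text
clock: 26.82
position: [0.5022, 0.0089, 0.1867]
ee_rot: [0.707, 0.708, 0.004, 0.003]
ft_force: [23.0, 2.3, -9.5]
grip_width: 0.289
grasp_force: 69.1
```

```bash
python3 -m creep '{"slide":[[0.0024,-0.0023,0],[0.0025,-0.002,0],[0.0027,-0.002,0],[0.0027,-0.0017,0],[0.0028,-0.0017,0],[0.003,-0.0014,0],[0.003,-0.0012,0],[0.0031,-0.0011,0]],"twist":[0,0,0,0,0,0,0,0]}'
```

```text
clock: 27.82
position: [0.4887, 0.0275, 0.1867]
ee_rot: [0.708, 0.706, 0.002, 0.004]
ft_force: [18.3, -10.5, -4.2]
grip_width: 0.293
grasp_force: 69.6
```

```bash
cat > ok.py <<'E'
# look only: measured knob angle, tangential resistance; exit 1 if resistance has risen 6 N over its minimum so far
import sys,os,numpy as np
from workcell import manip
o=manip.get_obs();p=o["position"];F=o["ft_force"];r=np.array([p[0]-.538,p[1]-.0475]);a=np.arctan2(r[1],r[0])
t=np.array([np.sin(a),-np.cos(a)]);res=-F[:2]@t;rad=F[:2]@r/np.hypot(*r)
m=float(open("min.txt").read()) if os.path.exists("min.txt") else 99
open("min.txt","w").write(str(min(m,res)))
print(f"t {o['clock']:.2f} crank {(-24.9-np.degrees(a))%360:.1f} res {res:.1f} rad {rad:.1f} z {F[2]:.1f}")
sys.exit(res>m+6)
E
python3 -m creep '{"slide":[[0.0009,0.0002,0],[0.0009,0.0002,0]],"twist":[0,0]}' >/dev/null && python3 ok.py && python3 -m creep '{"slide":[[0.0009,0.0003,0],[0.001,0,0]],"twist":[0,0]}' >/dev/null && python3 ok.py && python3 -m creep '{"slide":[[0.0009,-0.0002,0],[0.0009,-0.0002,0]],"twist":[0,0]}' >/dev/null && python3 ok.py && python3 -m creep '{"slide":[[0.001,-0.0002,0],[0.0009,-0.0001,0]],"twist":[0,0]}' >/dev/null && python3 ok.py
```

```text
t 28.07 crank 134.3 res 15.7 rad -6.9 z 2.1False
```

```bash
sed -i 's/sys.exit(res>m+6)/sys.exit(int(res>m+6))/' ok.py
python3 -m creep '{"slide":[[0.0009,0,0],[0.001,-0.0001,0]],"twist":[0,0]}' >/dev/null && python3 ok.py && python3 -m creep '{"slide":[[0.0009,-0.0002,0],[0.0009,-0.0002,0]],"twist":[0,0]}' >/dev/null && python3 ok.py && python3 -m creep '{"slide":[[0.001,-0.0002,0],[0.0009,-0.0001,0]],"twist":[0,0]}' >/dev/null && python3 ok.py && python3 -m creep '{"slide":[[0.001,-0.0002,0],[0.0009,-0.0001,0]],"twist":[0,0]}' >/dev/null && python3 ok.py && python3 -m creep '{"slide":[[0.001,-0.0001,0],[0.0009,-0.0001,0]],"twist":[0,0]}' >/dev/null && python3 ok.py && python3 -m creep '{"slide":[[0.001,-0.0001,0],[0.0009,-0.0001,0]],"twist":[0,0]}' >/dev/null && python3 ok.py && python3 -m creep '{"slide":[[0.001,0,0],[0.001,-0.0001,0]],"twist":[0,0]}' >/dev/null && python3 ok.py
```

```text
t 28.32 crank 136.0 res 15.9 rad -4.7 z 3.8
t 28.57 crank 137.9 res 15.8 rad -3.9 z 5.0
t 28.82 crank 139.9 res 15.5 rad -1.5 z 8.1
t 29.07 crank 142.0 res 15.5 rad 0.4 z 8.9
t 29.32 crank 144.0 res 14.7 rad 1.6 z 9.7
t 29.57 crank 146.2 res 15.6 rad 2.6 z 11.9
t 29.82 crank 148.4 res 14.6 rad 2.6 z 13.6
```

```bash
python3 -m creep '{"slide":[[0.0009,0,0],[0.001,0,0]],"twist":[0,0]}' >/dev/null && python3 ok.py && python3 -m creep '{"slide":[[0.0009,0,0],[0.001,0,0]],"twist":[0,0]}' >/dev/null && python3 ok.py && python3 -m creep '{"slide":[[0.001,0.0001,0],[0.0009,0.0001,0]],"twist":[0,0]}' >/dev/null && python3 ok.py && python3 -m creep '{"slide":[[0.001,0,0],[0.0009,0.0001,0]],"twist":[0,0]}' >/dev/null && python3 ok.py && python3 -m creep '{"slide":[[0.001,0.0002,0],[0.0009,0.0001,0]],"twist":[0,0]}' >/dev/null && python3 ok.py && python3 -m creep '{"slide":[[0.001,0.0001,0],[0.0009,0.0002,0]],"twist":[0,0]}' >/dev/null && python3 ok.py && python3 -m creep '{"slide":[[0.001,0.0002,0],[0.0009,0.0002,0]],"twist":[0,0]}' >/dev/null && python3 ok.py && python3 -m creep '{"slide":[[0.0009,0.0002,0],[0.001,0.0002,0]],"twist":[0,0]}' >/dev/null && python3 ok.py
```

```text
t 30.07 crank 150.6 res 14.2 rad 4.5 z 15.1
t 30.32 crank 152.9 res 13.1 rad 5.3 z 15.1
t 30.57 crank 155.2 res 14.0 rad 7.5 z 18.1
t 30.82 crank 157.5 res 12.6 rad 7.1 z 18.5
t 31.07 crank 159.9 res 12.6 rad 8.0 z 19.0
t 31.32 crank 162.2 res 11.2 rad 9.4 z 19.5
t 31.57 crank 164.7 res 11.1 rad 9.6 z 20.5
t 31.82 crank 167.1 res 10.4 rad 8.7 z 20.5
```

```bash
python3 -m creep '{"slide":[[0.0009,-0.0001,-0.0005],[0.0009,-0.0001,-0.0005]],"twist":[0,0]}' >/dev/null && python3 ok.py && python3 -m creep '{"slide":[[0.0009,0.0001,-0.0005],[0.001,0.0001,0]],"twist":[0,0]}' >/dev/null && python3 ok.py && python3 -m creep '{"slide":[[0.0009,0.0003,0],[0.0009,0.0003,0]],"twist":[0,0]}' >/dev/null && python3 ok.py && python3 -m creep '{"slide":[[0.0009,0.0004,0],[0.0009,0.0003,0]],"twist":[0,0]}' >/dev/null && python3 ok.py && python3 -m creep '{"slide":[[0.0008,0.0004,0],[0.0009,0.0004,0]],"twist":[0,0]}' >/dev/null && python3 ok.py && python3 -m creep '{"slide":[[0.0009,0.0004,0],[0.0009,0.0004,0]],"twist":[0,0]}' >/dev/null && python3 ok.py && python3 -m creep '{"slide":[[0.0008,0.0005,0],[0.0009,0.0004,0]],"twist":[0,0]}' >/dev/null && python3 ok.py && python3 -m creep '{"slide":[[0.0008,0.0005,0],[0.0008,0.0005,0]],"twist":[0,0]}' >/dev/null && python3 ok.py
```

```text
t 32.08 crank 168.5 res 9.0 rad 0.7 z 3.7
t 32.33 crank 170.1 res 8.5 rad -1.7 z 1.7
t 32.58 crank 172.4 res 6.9 rad -0.3 z 1.8
t 32.83 crank 174.7 res 6.1 rad 0.5 z 2.0
t 33.08 crank 176.9 res 5.3 rad 1.1 z 2.2
t 33.33 crank 179.2 res 5.6 rad 1.9 z 2.0
t 33.58 crank 182.0 res 2.5 rad 1.7 z 2.0
t 33.83 crank 185.0 res 1.5 rad 2.8 z 5.1
```

```bash
python3 -m creep '{"slide":[[0.0009,0.0005,0],[0.0008,0.0005,0]],"twist":[0,0]}' >/dev/null && python3 ok.py && python3 -m creep '{"slide":[[0.0008,0.0005,0],[0.0008,0.0005,0]],"twist":[0,0]}' >/dev/null && python3 ok.py && python3 -m creep '{"slide":[[0.0008,0.0006,0],[0.0007,0.0005,0]],"twist":[0,0]}' >/dev/null && python3 ok.py && python3 -m creep '{"slide":[[0.0008,0.0006,0],[0.0008,0.0006,0]],"twist":[0,0]}' >/dev/null && python3 ok.py && python3 -m creep '{"slide":[[0.0007,0.0006,0],[0.0007,0.0006,0]],"twist":[0,0]}' >/dev/null && python3 ok.py && python3 -m creep '{"slide":[[0.0008,0.0006,0],[0.0007,0.0007,0]],"twist":[0,0]}' >/dev/null && python3 ok.py
```

```text
t 34.08 crank 187.0 res 1.1 rad 3.3 z 6.4
t 34.33 crank 187.6 res 10.5 rad 6.5 z 13.6
```

The resistance jumped from 1 to 10 N and the crank stopped at 187.6°. I'll hold and look at the pin.

```bash
python3 -m creep '{"slide":[[0,0,0],[0,0,0]],"twist":[0,0]}' >/dev/null; python3 ok.py
python3 - <<'E'
from h import *
im,d=manip.camera("side");im2,d2=manip.camera("top")
f=lambda im,x,y:cv2.resize(im[y:y+120,x:x+80],None,fx=5,fy=5,interpolation=cv2.INTER_CUBIC)
cv2.imwrite("pics/c6.png",np.hstack([f(im,220,160),f(im2,230,210)]))
E
```

```text
t 34.58 crank 187.6 res 8.8 rad 5.4 z 10.6
```

View pics/c6.png

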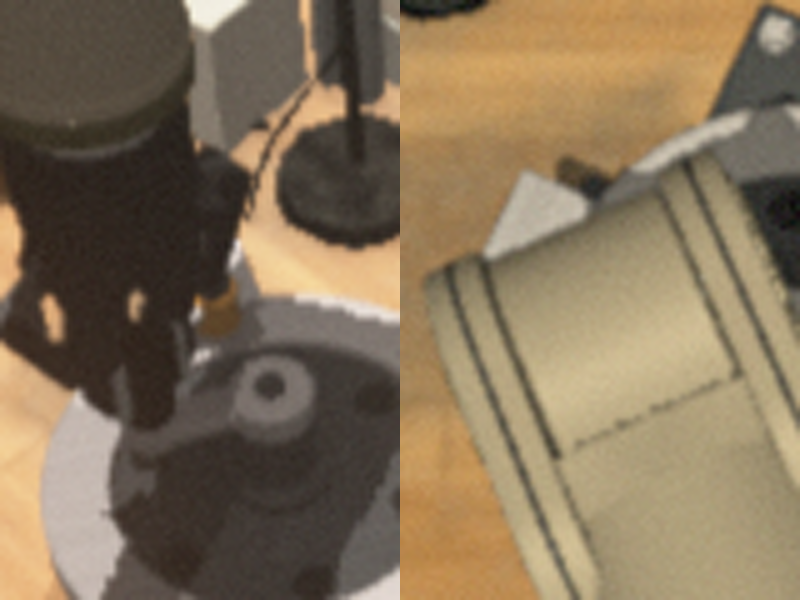

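```bash
python3 -m creep '{"slide":[[-0.0007,-0.0006,-0.0005],[-0.0006,-0.0005,0],[0,0,0]],"twist":[0,0,0]}' && python3 ok.py; python3 -m creep '{"slide":[[0,0,0],[0,0,0],[0,0,0]],"twist":[0,0,0]}' 60 && python3 -m creep '{"slide":[[0,0,-0.03],[0,0,-0.04],[0,0,-0.05],[-0.04,-0.02,0],[-0.055,-0.01,0],[-0.055,0,0],[-0.05,0,0],[0,0,0]],"twist":[0,0,0,0,0,0,0,0]}'
python3 - <<'E'
from h import *
im,d=manip.camera("side")
cv2.imwrite("pics/c7.png",cv2.resize(im[165:315,200:400],None,fx=4,fy=4,interpolation=cv2.INTER_CUBIC))
E
```

```text
clock: 35.05
position: [0.4908, 0.0769, 0.1867]
ee_rot: [0.707, 0.708, 0.0, -0.0]
ft_force: [0.5, 2.6, -2.2]
grip_width: 0.295
grasp_force: 70.2
t 35.05 crank 187.0 res -2.5 rad 1.0 z -2.2
clock: 35.42
position: [0.4908, 0.0765, 0.1869]
ee_rot: [0.707, 0.707, 0.0, 0.0]
ft_force: [-0.7, -0.8, -0.9]
grip_width: 0.599
grasp_force: 0.0
clock: 36.42
position: [0.4601, -0.1277, 0.3064]
ee_rot: [0.709, 0.705, -0.0, -0.0]
ft_force: [-0.2, 0.4, 0.3]
grip_width: 0.599
grasp_force: 0.0
```

View pics/c7.png

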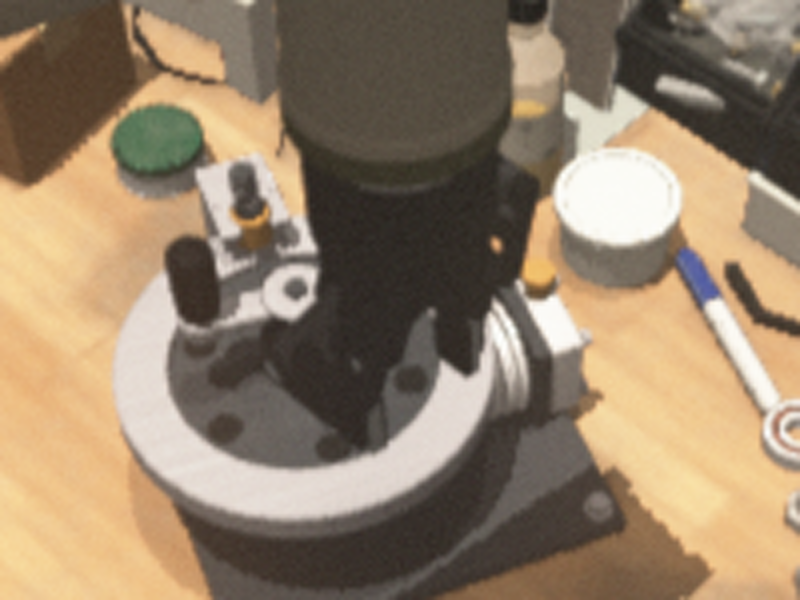

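The crank is held at the pin with the gripper clear. The pin head's top is near crop (243,172), which is pixel (260.8,208). I'll compare that with the home and riding heights.

```bash
python3 - <<'E'
from h import *
for z in(.140,.154,.176,.190): print(z,proj("side",[.5778,.1338,z]).round(1))
im,d=manip.camera("side")
b=cv2.imread("pics/side0.png");
f=lambda im:cv2.resize(im[192:234,245:280],None,fx=11,fy=11,interpolation=cv2.INTER_CUBIC)
cv2.imwrite("pics/c8.png",np.hstack([f(im),f(b)]))
print(d[200:222:1,261].round(3).tolist())
E
```

```text
0.14 [262.1 217.1]
0.154 [261.5 213.1]
0.176 [260.6 206.8]
0.19 [260.  202.7]
[1.371000051498413, 1.36899995803833, 1.3730000257492065, 1.3580000400543213, 1.1759999990463257, 1.1119999885559082, 1.1180000305175781, 1.1109999418258667, 1.1100000143051147, 1.1100000143051147, 1.1100000143051147, 1.1169999837875366, 1.1160000562667847, 1.1239999532699585, 1.121999979019165, 1.125, 1.128000020980835, 1.13100004196167, 1.1339999437332153, 1.1380000114440918, 1.1360000371932983, 1.1399999856948853]
```

View pics/c8.png

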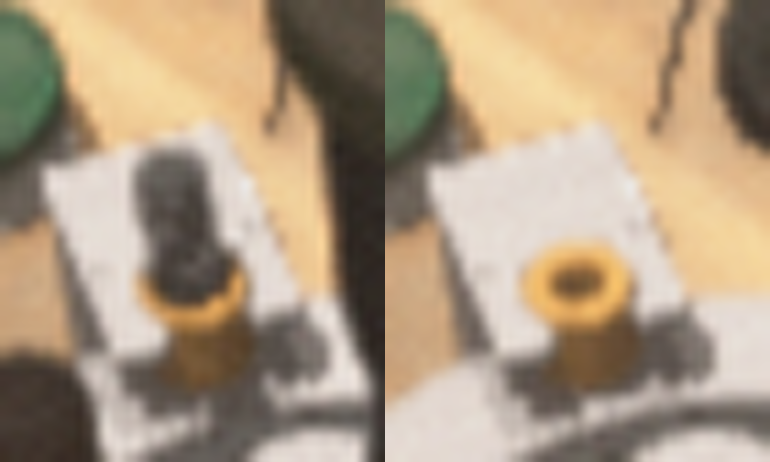

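The collar sits on the brass bush. The head's top centre is at (260.6,207), which matches the home height (206.8), not riding (202.7).

```bash
python3 -c "
from workcell import manip;print(manip.hand_in())"
```

```text
the job is handed in; nothing more can be done
None
```

I turned the crank two full turns at four seconds a turn, let go at the light point, set the pin in the bush and turned on until it dropped home. The crank came up solid at about 188° past the light point (10 N at the knob), I let go with the pin left in, and handed the job in at about 36 s.

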